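Clamp the glued pestle upright in the ratchet bench clamp

TASK

The freshly glued wooden pestle has to set upright: stand it foot down in the round socket of the bench clamp and let go of it, then pump the clamp's lever to and fro until the jaw has come up to the pestle and its sprung face is pressed in about half way, never right home, which would crush the joint. Move the jaw with the lever only, keep the pestle from falling over, leave the other things where they are, and finish while still holding the lever, so that the pressure stays on.

Things in the scene. Friction and masses are not known exactly. Their poses are not given: they have to be found in the camera images.
- pestle_center (a point): middle of the loose, turned wooden pestle that stands on its foot on the worktop at the left; 150 mm long, about 0.09 kg, this point 75 mm above the underside of its foot, z along the pestle towards its head. Lower 75 mm: plain rod 29 mm thick, with the foot's edge bevelled (24 mm across the very end); then a 23 mm waist (92 to 105 mm above the foot) and a rounded head 30 mm thick (122 to 140 mm above the foot). Take it by waist or head from above
- pestle: the pestle; origin at the centre of the underside of its foot, z towards its head
- clamp: bench clamp fixed to the worktop: light wooden base plate 276 x 90 x 10 mm; origin on the worktop below the plate (plate from x = -130 to +146 mm, y = -45 to +45 mm); its x axis points from the lever's end to the socket and fixed jaw and is the way the jaw closes, z is up. Dark steel housing from x = -80 to -4 mm, 84 mm high; fixed steel jaw at x = 110 to 136 mm, 82 mm high
- clamp_socket (a point): centre of the socket's mouth: round hole 33 mm wide with a bevelled rim and 24 mm deep in a light wooden block (50 x 56 mm) on the clamp's base, mouth 36 mm above the worktop, 95 mm along the clamp's x from its origin; axes as the clamp's. The pestle standing in it has its middle 51 mm above this point and its head at 162 mm above the worktop
- clamp_handle (a point): centre of the black T-handle on top of the pump lever: a level round bar 24 mm thick and 50 mm long along the clamp's y; pinched fore and aft (along the clamp's x) it can turn between the fingers as the lever swings. 105 mm from the lever's hinge, which runs along the clamp's y at x = -42 mm, z = 25 mm in the clamp's frame. Below it a 12 mm stem and, at 76 mm or less from the hinge, a 61 mm wide fork
- clamp_lever (a joint): angle of the pump lever, rad: 0 = back, leaning 0.25 rad away from the socket, 0.5 = fully forward, leaning 0.25 rad towards it; a light spring brings it back (0.7 to 1.5 N at the handle). Each forward stroke pushes the jaw forward 36 mm per rad (at most 18 mm a full stroke) once the pawl has caught a tooth (lost motion of up to 5 mm of jaw travel); on the back stroke the pawl clicks over the teeth and the jaw stays, kept only by 3 N of friction
- clamp_jaw (a joint): travel of the moving jaw along the clamp's x, m: 0 = fully back, 0.075 at most. Its face, unpressed, then stands at x = 32 mm + travel in the clamp's frame; a pestle in the socket has its near side at about x = 80 to 83 mm, so the face meets it at a travel of about 0.048 to 0.052
- clamp_face (a joint): how far the jaw's sprung face is pressed in, m: 0 = free, 0.014 = right home; spring of 1 N per mm. When the lever is let go, the spring pushes the jaw back until only 1 to 3 mm (1 to 3 N) is left, so the pressure lasts only while the lever is held
- clamp_face_mid (a point): middle of the front of the sprung face, 60 mm above the worktop
- garlic_mid (a point): middle of a garlic bulb, 55 mm, a bystander
- pepper_mill_mid (a point): middle of an upright wooden pepper mill, 58 mm thick and 170 mm high, thicker than the pestle and with a metal button on top; a bystander
- tape_roll_mid (a point): middle of a lying tape roll, 96 mm wide and 25 mm high, a bystander
- fish_tin_mid (a point): middle of a flat fish tin, 63 x 105 x 25 mm, a bystander
- match_box_mid (a point): middle of a matchbox, 36 x 53 x 16 mm, a bystander

How it is judged:
By the outcome, as a careful person would: the job done as asked, in the order asked, and still so for the second after the job is handed in, while the arm keeps its last pose, push and grip.
It also fails if it takes over 64 s, if anything falls off the work surface, if the arm or the gripper's body presses on something with over 40 N, if the wrist force passes 120 N, or if a joint passes its speed limit or range.

ROBOT

A 6-joint arm with a two-finger parallel gripper is mounted at the origin on a cart in front of the work surface, level with it; the furniture and walls round the work are solid. World frame = base frame: x ahead of the robot, y to its left, z up, the work surface at z = 0. Lengths are in m, angles in rad, forces in N, time in s.
With the tool pointing down it reaches from about 0.4 to 0.825 m from the base axis. Payload 7 kg.
Tool frame: the origin (TCP) lies between the finger pads; the fingertips stand 8 mm ahead of it and the grasp point (between the pads) lies 11 mm behind it (arm.finger_overhang is the distance from the TCP to the fingertips, in m); z points along the fingers, y is the line along which they close (so a half turn about z gives the same grasp; the last joint's range is limited). The gripper opens to 88 mm and grips with 3 to 60 N. Pads are 19 mm wide; open, the fingers measure 130 mm over their backs; the gripper's body (78 mm by 193 mm) begins 47 mm behind the grasp point.
Start: joints at [1.411, 0.359, 0.012, 0, -1.224, -0.288], TCP at [0.292, 0.608, 0.235] pointing down, gripper open.
Joint ranges: [-3.07, 3.07], [-1.43, 2.12], [-1.02, 1.25], [-3.03, 1.67], [-3.05, -0], [-3.03, 3.03]. Speed limits (rad/s): [2.39, 2.39, 3.01, 3.14, 3.14, 3.14].

INTERFACE

Orientations are given as [roll, pitch, yaw] about the fixed x, y, z axes, in that order (R = Rz(yaw) Ry(pitch) Rx(roll)).
In Python, from station import arm gives the robot as it stands.
- The arm moves only by the tool move_arm, never from a script. Its argument "rows" is text: rows parted by semicolons, each of 7 numbers parted by spaces: the turn, a rotation vector about the tool's x, y, z in degrees, then the shift along the tool's x, y, z in m, then the finger opening in m, from 0 to 0.0876. A call has 1 to 8 rows; each row shifts and turns the commanded pose from where the row before left it, along the tool's axes as they then stand; what a row does not reach is not made up. A row lasts 1/8 s, in which the tool goes at most 62.5 mm and 10.7 degrees, less where a joint would pass 70% of its speed; a pose out of reach is approached as far as the arm can. A call is refused whole if a number of a shift passes 0.0625 or a number of a turn 10.7, either way. A call with a gripper value outside its range is refused whole. The fingers move at their own pace and stop on an object; "squeeze" is the grip in N (left out, the last holds). Time passes only in rows, so rows that do not move let the fingers close. It gives the time, the measured TCP pose, the force, the opening and the grip force at its end, in the units of the state.
- arm.get_state(): the state, without advancing time (a new reading comes with each control period).
- arm.grab_frame(name): name is "scene" or "side" or "wrist"; returns (picture, depth): 400x640x3 uint8, blue, green, red; 400x640 float32, m along the optical axis (not along the pixel's ray), 0 where there is no reading.
- arm.camera_model(name): a dict with "mtx" (3x3 intrinsics, pixels), "camera_from_world" (4x4, takes a point from world to camera coordinates); the wrist camera has in their place "mount" (4x4, takes a point from camera to tool coordinates, whose origin is the TCP and whose axes are the flange's). Camera axes: x right, y down, z forward; pixel columns grow to the right and rows downward; lengths in m; the calibration is good to about 2 mm. The wrist camera is an equidistant fisheye: a pixel r from the principal point sees the ray r / f radians off the axis. A picture is of the moment at which its call begins: read the wrist's pose just before it. camera_model takes no time and is no camera call.
- arm.job_done(): hands the job in; it is judged then, once.
The state is a dict: "t": time; "q": joint angles; "qd": joint speeds; "joint_efforts": joint torques, N m; "eef_pos": TCP position; "ee_rot": TCP orientation; "force": force on the tool from outside, world axes, zero at the start; "moment": the same for the moment, N m; "width": finger opening in m; "gripper_force": force on a finger pad.
Only numpy, scipy, OpenCV 4.12 (cv2) and the standard library are available. Lean on these libraries where they do the work, as an engineer would, in place of code of your own. Each camera call takes 0.05 s, during which the arm holds its last target. There are 200 camera calls.

## Working session

There is one attempt and no reset: what is moved stays moved. The work goes in short steps, Python scripts to look and compute and a tool call to move; the robot and the scene stay as the last step left them, time stands still between calls to the robot, and variables do not carry over. Pictures are saved under pics/ and viewed, at most 10 in all, crops included, and the job is handed in when it is done.

Besides the shell and the picture viewer there is one more tool, called after "Call:" in YAML: its name, and indented under it one key for each argument. move_arm: Moves the arm, as the interface text tells. Its arguments: {"type":"object","properties":{"rows":{"type":"string"},"squeeze":{"type":"number"}},"required":["rows"]}

```bash
mkdir -p pics; ls
python3 - <<'E'
from station import arm
import cv2,numpy as np
s=arm.get_state();print(s)
for n in("scene","side","wrist"):
    im,d=arm.grab_frame(n);cv2.imwrite(f"pics/{n}0.png",im);np.save(f"pics/{n}0.npy",d)
    m=arm.camera_model(n);print(n,{k:np.round(v,4).tolist() if not isinstance(v,str) else v for k,v in m.items()})
E
```

```text
pics
{'t': 0.0, 'q': array([ 1.41109792e+00,  3.59392238e-01,  1.11078351e-02, -3.31346789e-04,
       -1.22412760e+00, -2.88065850e-01]), 'qd': array([ 5.15376093e-04, -3.93152801e-04,  1.54774922e-03, -1.28842043e-03,
       -1.78840016e-04, -4.18757595e-06]), 'joint_efforts': array([-1.11808067e-04, -5.82728577e+01,  2.93045461e+01,  6.99710771e+00,
        6.76569500e-03, -1.66954387e-04]), 'eef_pos': array([0.29208911, 0.60802041, 0.23364393]), 'ee_rot': array([ 3.13995505e+00, -1.60395314e-04, -4.47876959e-01]), 'force': array([ 0.0321939 , -0.46914901, -0.32391676]), 'moment': array([ 0.00034726,  0.01445148, -0.05057982]), 'gripper_force': 0.0, 'width': 0.0877445512288102}
scene {'mtx': [[500.1903, 0.0, 322.4121], [0.0, 500.1903, 189.4056], [0.0, 0.0, 1.0]], 'camera_from_world': [[-0.1002, -0.9949, 0.015, 0.0722], [-0.4395, 0.0307, -0.8977, 0.3007], [0.8926, -0.0965, -0.4403, 1.4016], [0.0, 0.0, 0.0, 1.0]]}
side {'mtx': [[483.6512, 0.0, 320.8754], [0.0, 483.6512, 203.6317], [0.0, 0.0, 1.0]], 'camera_from_world': [[-0.0185, -0.9997, -0.0126, 0.0327], [-0.6778, 0.0218, -0.7349, 0.428], [0.735, -0.005, -0.678, 1.4599], [0.0, 0.0, 0.0, 1.0]]}
wrist {'mtx': [[309.7069, 0.0, 322.6541], [0.0, 309.7069, 198.8369], [0.0, 0.0, 1.0]], 'mount': [[0.0013, -0.9585, -0.285, 0.0773], [1.0, 0.0012, 0.0005, 0.0001], [-0.0002, -0.285, 0.9585, -0.1504], [0.0, 0.0, 0.0, 1.0]]}
```

View pics/scene0.png

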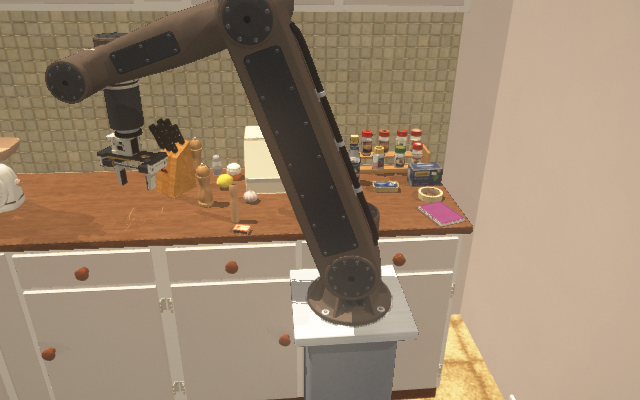

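View pics/side0.png

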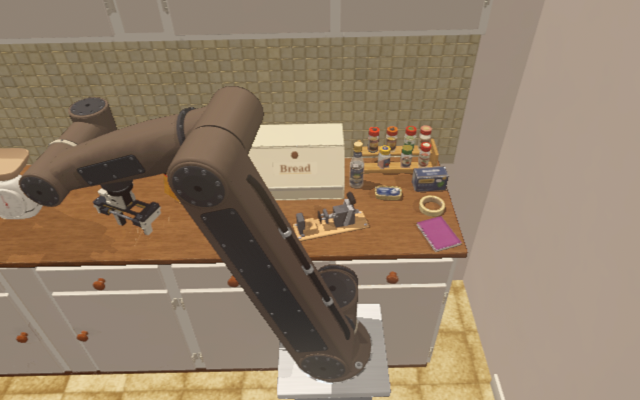

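View pics/wrist0.png

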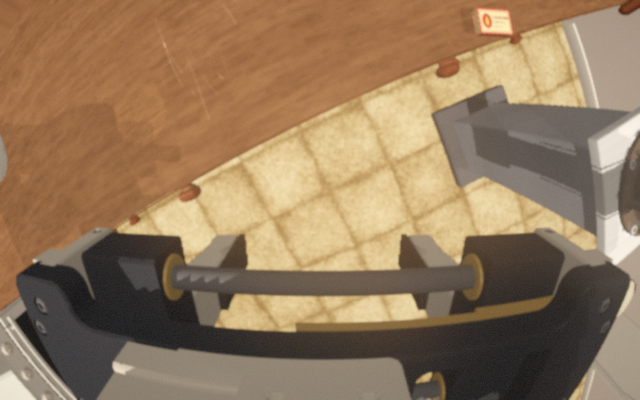

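Scene: the pestle is at about (234,185–222), the matchbox at (242,229), garlic at (250,197), and the pepper mill at (205,185). Side: the clamp spans (295–367, 195–237), with the lever at the right and the fixed jaw at the left. I'll enlarge both.

```bash
cat > h.py <<'E'
import numpy as np,cv2
from station import arm
from scipy.spatial.transform import Rotation as R
def T(s):
    M=np.eye(4);M[:3,:3]=R.from_euler('xyz',s['ee_rot']).as_matrix();M[:3,3]=s['eef_pos'];return M
def ray(n,u,v,s=None):
    m=arm.camera_model(n);K=m['mtx'];x=np.array([(u-K[0,2])/K[0,0],(v-K[1,2])/K[1,1]])
    if n=='wrist':
        th=np.hypot(*x);d=np.r_[x/max(th,1e-9)*np.sin(th),np.cos(th)];W=T(s)@m['mount']
    else: d=np.r_[x,1];W=np.linalg.inv(m['camera_from_world'])
    return W[:3,3],W[:3,:3]@d      # d scaled so that depth=1 for pinhole
def onz(n,u,v,z,s=None):
    o,d=ray(n,u,v,s);return o+d*(z-o[2])/d[2]
def deep(n,u,v,D,s=None):
    o,d=ray(n,u,v,s); 
    if n=='wrist':
        K=arm.camera_model(n)['mtx'];th=np.hypot(u-K[0,2],v-K[1,2])/K[0,0];d=d/np.cos(th)
    return o+d*D
def tri(a,b):
    (o,d),(p,e)=a,b;d=d/np.linalg.norm(d);e=e/np.linalg.norm(e)
    A=np.c_[d,-e];t=np.linalg.lstsq(A,p-o,rcond=None)[0];x,y=o+t[0]*d,p+t[1]*e
    return (x+y)/2,np.linalg.norm(x-y)
def proj_w(P,s):
    m=arm.camera_model('wrist');K=m['mtx'];c=np.linalg.inv(T(s)@m['mount'])@np.r_[P,1]
    r=np.hypot(c[0],c[1]);th=np.arctan2(r,c[2]);return K[0,2]+K[0,0]*th*c[0]/r,K[1,2]+K[0,0]*th*c[1]/r
def crop(im,u0,v0,u1,v1,k,step=10):
    c=cv2.resize(im[v0:v1,u0:u1],None,fx=k,fy=k,interpolation=cv2.INTER_CUBIC)
    for u in range(-(-u0//step)*step,u1,step):
        cv2.line(c,((u-u0)*k,0),((u-u0)*k,5),(0,255,0),1);cv2.putText(c,str(u),((u-u0)*k+1,14),0,.33,(0,255,0),1)
    for v in range(-(-v0//step)*step,v1,step):
        cv2.line(c,(0,(v-v0)*k),(5,(v-v0)*k),(0,255,0),1);cv2.putText(c,str(v),(6,(v-v0)*k+4),0,.33,(0,255,0),1)
    return c
E
python3 - <<'E'
from h import *
a=crop(cv2.imread('pics/scene0.png'),190,155,270,240,7)[:595]
b=crop(cv2.imread('pics/side0.png'),285,180,375,245,6)
cv2.imwrite('pics/c1.png',b);
D=np.load('pics/scene0.npy');E=np.load('pics/side0.npy')
for n,M,P in(('scene',D,[(234,190),(234,205),(234,215),(205,170),(205,195),(250,197),(242,230)]),('side',E,[(300,215),(301,225),(312,222),(324,212),(345,215),(350,199),(362,223),(388,192),(430,205)])):
    for u,v in P: print(n,u,v,M[v,u],deep(n,u,v,M[v,u]).round(3))
cv2.imwrite('pics/c0.png',a)
E
```

```text
scene 234 190 1.6921299 [0.428 0.332 0.135]
scene 234 205 1.722638 [0.433 0.336 0.075]
scene 234 215 1.7392277 [0.432 0.339 0.036]
scene 205 170 1.8093143 [0.577 0.444 0.146]
scene 205 195 1.8507382 [0.575 0.452 0.046]
scene 250 197 1.8822813 [0.583 0.288 0.028]
scene 242 230 1.680228 [0.355 0.309 0.02 ]
side 300 215 1.7604145 [0.485 0.099 0.082]
side 301 225 1.7434263 [0.448 0.095 0.067]
side 312 222 1.8075583 [0.5   0.056 0.029]
side 324 212 1.7676828 [0.496 0.011 0.084]
side 345 215 1.7807207 [ 0.497 -0.066  0.066]
side 350 199 1.7448198 [ 0.51  -0.084  0.133]
side 362 223 1.8233755 [ 0.506 -0.132  0.013]
side 388 192 1.9328796 [ 0.665 -0.248  0.025]
side 430 205 1.9143937 [ 0.613 -0.411 -0.003]
```

View pics/c1.png

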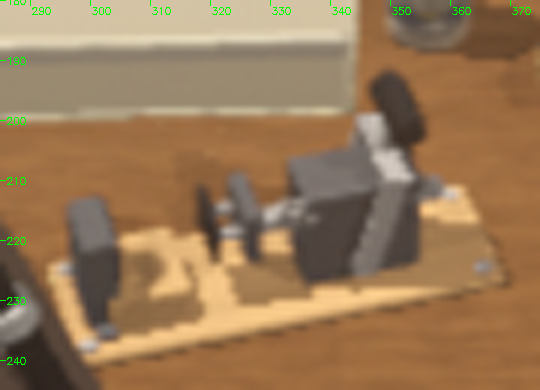

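The crop shows the base plate corners at about (367,228), (361,211), (299,241) and (292,224). The fixed jaw is at (300,222), the moving jaw at (320,218), and the black handle at (350,199), so clamp x points along world +y.

Run:
```python
from h import *
P={k:onz('side',*k,.01) for k in[(367,228),(361,211),(299,241),(292,224)]}
for k,p in P.items():print(k,p.round(3))
p=list(P.values());d=(p[2]-p[0]+p[3]-p[1])/2;print('len',np.linalg.norm(d),'yaw',np.degrees(np.arctan2(d[1],d[0])),'mid',sum(p)/4)
E_=np.load('pics/side0.npy')
for u,v in[(300,196),(300,190),(340,194),(300,150),(300,128),(380,183),(357,175),(357,150)]:print(u,v,deep('side',u,v,E_[v,u]).round(3))
```

```text
(367, 228) [ 0.482 -0.149  0.01 ]
(361, 211) [ 0.574 -0.134  0.01 ]
(299, 241) [0.423 0.105 0.01 ]
(292, 224) [0.511 0.132 0.01 ]
len 0.2666504832452673 yaw 103.15291563648881 mid [ 0.49751423 -0.01143139  0.01      ]
300 196 [0.645 0.103 0.031]
300 190 [0.658 0.102 0.052]
340 194 [ 0.658 -0.056  0.026]
300 150 [0.735 0.097 0.19 ]
300 128 [0.859 0.098 0.208]
380 183 [ 0.756 -0.228 -0.004]
357 175 [ 0.718 -0.126  0.073]
357 150 [ 0.728 -0.123  0.189]
```

Clamp yaw is about 103°. That puts the socket near (0.478, 0.073), the handle near (0.51, −0.085) and the pestle near (0.446, 0.337). I'm moving above the pestle.

Call:
move_arm:
  rows: "0 0 0 0.043 0.03 -0.006 0.0876; 0 0 0 0.043 0.03 -0.006 0.0876; 0 0 0 0.043 0.03 -0.006 0.0876; 0 0 0 0.043 0.03 -0.006 0.0876; 0 0 0 0.043 0.03 -0.006 0.0876; 0 0 0 0.041 0.028 -0.006 0.0876; 0 0 -9.7 0 0 0 0.0876; 0 0 -9.7 0 0 0 0.0876"

```text
t: 1.15
eef_pos: [0.4463, 0.3362, 0.2706]
ee_rot: [-3.141, 0.0, -0.105]
force: [0.2, -0.2, 0.1]
width: 0.0873
gripper_force: 0.0
```

Call:
move_arm:
  rows: "0 0 -9.7 0 0 0 0.0876; 0 0 -9.7 0 0 0 0.0876; 0 0 0 0 0 0 0.0876;0 0 0 0 0 0 0.0876"

```text
t: 1.65
eef_pos: [0.4459, 0.3371, 0.2705]
ee_rot: [3.141, 0.0, 0.226]
force: [0.4, -0.9, 1.1]
width: 0.0876
gripper_force: 0.0
```

Run:
```python
from h import *
s=arm.get_state();im,d=arm.grab_frame('wrist');cv2.imwrite('pics/w1.png',crop(im,0,0,640,400,1,50));np.savez('pics/w1.npz',d=d,p=s['eef_pos'],r=s['ee_rot'])
print(s['eef_pos'],s['ee_rot'],proj_w(np.array([.446,.337,.15]),s),proj_w(np.array([.446,.337,.0]),s))
```

```text
[0.44588137 0.3370895  0.27045077] [3.14145863e+00 1.91125454e-04 2.25716491e-01] (np.float64(322.42042825471066), np.float64(195.19352473545035)) (np.float64(322.4170664743768), np.float64(165.3804004622344))
```

View pics/w1.png

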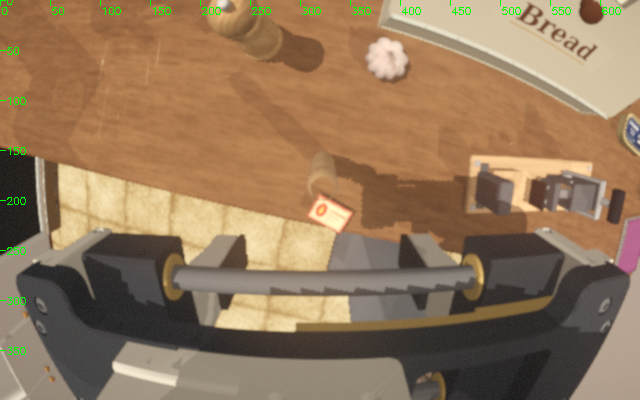

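The wrist view shows the pestle at (322,155–195), head at about (320,185), with the matchbox at (330,212) just on the robot's side of it. The clamp is at (465–625, 155–222) with the handle at (616,206). I'll use the depth for the pestle axis and the clamp pieces.

```bash
cat >> h.py <<'E'
def cloud(n,d,s=None):
    v,u=np.mgrid[:400,:640];m=arm.camera_model(n);K=m['mtx'];x=(u-K[0,2])/K[0,0];y=(v-K[1,2])/K[1,1]
    if n=='wrist':
        th=np.hypot(x,y);k=np.tan(th)/np.maximum(th,1e-9);x=x*k;y=y*k;W=T(s)@m['mount']
    else: W=np.linalg.inv(m['camera_from_world'])
    P=np.stack([x*d,y*d,d],-1)@W[:3,:3].T+W[:3,3];P[d<=0]=np.nan;return P
E
python3 - <<'E'
from h import *
f=np.load('pics/w1.npz');s={'eef_pos':f['p'],'ee_rot':f['r']};C=cloud('wrist',f['d'],s)
S=cloud('scene',np.load('pics/scene0.npy'))
for n,Q in(('w',C),('s',S)):
    m=np.hypot(Q[...,0]-.446,Q[...,1]-.337)<.04
    for a,b in((-.005,.005),(.01,.03),(.03,.06),(.06,.08),(.09,.107),(.12,.142),(.142,.16)):
        k=m&(Q[...,2]>a)&(Q[...,2]<b);
        if k.sum():print(n,a,b,k.sum(),np.nanmin(Q[k],0).round(3),np.nanmax(Q[k],0).round(3),Q[k].mean(0).round(3))
# clamp top levels
import sys
k=(np.hypot(C[...,0]-.5,C[...,1]+.02)<.2)&(C[...,2]>.004)&(C[...,2]<.018);k[240:]=0
r=cv2.minAreaRect(C[k][:,:2].astype(np.float32));print('plate',r,k.sum())
m=(C[...,1]<.2)&(C[...,0]<.6)&(C[...,2]>.07);m[240:]=0
print('heights',np.histogram(C[m][:,2],bins=np.arange(.07,.16,.005)))
E
```

```text
w -0.005 0.005 1884 [ 0.406  0.297 -0.002] [0.486 0.377 0.005] [0.449 0.337 0.   ]
w 0.01 0.03 53 [0.407 0.327 0.011] [0.467 0.353 0.029] [0.447 0.338 0.019]
w 0.03 0.06 80 [0.452 0.327 0.031] [0.468 0.353 0.06 ] [0.464 0.342 0.045]
w 0.06 0.08 84 [0.454 0.326 0.061] [0.467 0.353 0.08 ] [0.464 0.34  0.073]
w 0.09 0.107 48 [0.456 0.331 0.09 ] [0.465 0.35  0.105] [0.463 0.341 0.096]
w 0.12 0.142 151 [0.439 0.324 0.123] [0.468 0.354 0.142] [0.461 0.341 0.136]
w 0.142 0.16 275 [0.438 0.324 0.142] [0.467 0.353 0.152] [0.457 0.34  0.146]
s -0.005 0.005 133 [ 0.41   0.299 -0.005] [0.48  0.377 0.005] [ 0.444  0.34  -0.   ]
s 0.01 0.03 44 [0.432 0.323 0.01 ] [0.451 0.352 0.03 ] [0.441 0.337 0.02 ]
s 0.03 0.06 63 [0.431 0.324 0.032] [0.45  0.352 0.06 ] [0.44  0.337 0.046]
s 0.06 0.08 44 [0.43  0.323 0.06 ] [0.453 0.351 0.08 ] [0.441 0.337 0.07 ]
s 0.09 0.107 24 [0.433 0.328 0.09 ] [0.449 0.349 0.106] [0.442 0.337 0.099]
s 0.12 0.142 53 [0.428 0.323 0.121] [0.46  0.351 0.142] [0.44  0.336 0.131]
s 0.142 0.16 18 [0.433 0.326 0.142] [0.452 0.349 0.149] [0.441 0.336 0.145]
plate ((0.5655215382575989, 0.002902090549468994), (0.21755345165729523, 0.27640917897224426), 13.648051261901855) 3052
heights (array([ 269,  406, 1112,  158,   19,  159,   72,   22,   22,   33,   60,
         84,  118,  196,    4,    0,    0]), array([0.07 , 0.075, 0.08 , 0.085, 0.09 , 0.095, 0.1  , 0.105, 0.11 ,
       0.115, 0.12 , 0.125, 0.13 , 0.135, 0.14 , 0.145, 0.15 , 0.155]))
```

Call:
move_arm:
  rows: "0 0 0 0.0035 0 0.035 0.0876; 0 0 0 0.0035 0 0.035 0.0876; 0 0 0 0 0 0 0.0876; 0 0 0 0 0 0 0.0876"

```text
t: 2.2
eef_pos: [0.4533, 0.3392, 0.2019]
ee_rot: [-3.141, -0.001, 0.229]
force: [0.5, 0.5, 0.5]
width: 0.0873
gripper_force: 0.0
```

Run:
```python
from h import *
s=arm.get_state();im,d=arm.grab_frame('wrist');cv2.imwrite('pics/w2.png',im);np.savez('pics/w2.npz',d=d,p=s['eef_pos'],r=s['ee_rot'])
print(s['eef_pos'],s['ee_rot'])
Q=cloud('wrist',d,s);m=np.hypot(Q[...,0]-.45,Q[...,1]-.338)<.03
for a,b in((.03,.08),(.09,.107),(.12,.142),(.142,.16)):
    k=m&(Q[...,2]>a)&(Q[...,2]<b)
    if k.sum():print(a,b,k.sum(),Q[k].min(0).round(4),Q[k].max(0).round(4))
```

```text
[0.45332768 0.33918171 0.20186875] [-3.14130498e+00 -1.27492026e-03  2.28881578e-01]
0.03 0.08 322 [0.4474 0.3246 0.0301] [0.4677 0.3534 0.08  ]
0.09 0.107 118 [0.4523 0.328  0.0901] [0.4646 0.3501 0.1069]
0.12 0.142 335 [0.4415 0.3238 0.1212] [0.4681 0.3532 0.142 ]
0.142 0.16 400 [0.4415 0.3247 0.142 ] [0.4673 0.3525 0.1515]
```

Call:
move_arm:
  rows: "0 0 0 0 0 0.03 0.0876; 0 0 0 0 0 0.03 0.0876; 0 0 0 0 0 0.023 0.0876; 0 0 0 0 0 0 0.0876; 0 0 0 0 0 0 0.02; 0 0 0 0 0 0 0.02; 0 0 0 0 0 0 0.02; 0 0 0 0 0 0 0.02"
  squeeze: 15

```text
t: 3.25
eef_pos: [0.4529, 0.3389, 0.118]
ee_rot: [-3.141, -0.001, 0.229]
force: [0.3, -0.2, -0.1]
width: 0.053
gripper_force: 0.0
```

Call:
move_arm:
  rows: "0 0 0 0 0 0 0.02; 0 0 0 0 0 0 0.02; 0 0 0 0 0 0 0.02; 0 0 0 0 0 0 0.02"

```text
t: 3.75
eef_pos: [0.4528, 0.3387, 0.1175]
ee_rot: [3.142, 0.0, 0.229]
force: [-0.3, 0.5, -0.5]
width: 0.0294
gripper_force: 15.0
```

Pestle gripped. The first wrist cloud already contains the clamp, so I'm lifting and then measuring the clamp closer from above.

Call:
move_arm:
  rows: "0 0 0 0 0 -0.04 0.02; 0 0 0 0 0 -0.045 0.02; 0 0 0 0 0 -0.045 0.02; 0 0 0 0 0.05 0 0.02; 0 0 0 0 0.05 0 0.02; 0 0 0 0 0.05 0 0.02; 0 0 0 0 0 0 0.02; 0 0 0 0 0 0 0.02"

```text
t: 4.75
eef_pos: [0.4869, 0.1925, 0.2475]
ee_rot: [-3.141, -0.0, 0.229]
force: [1.0, 0.4, -1.2]
width: 0.0296
gripper_force: 15.0
```

Run:
```python
from h import *
s=arm.get_state();im,d=arm.grab_frame('wrist');np.savez('pics/w3.npz',d=d,p=s['eef_pos'],r=s['ee_rot'])
cv2.imwrite('pics/w3.png',crop(im,300,60,640,280,2,20));cv2.imwrite('pics/w3raw.png',im)
print(s['eef_pos'],s['ee_rot'])
for n in('w1','w3'):
    f=np.load(f'pics/{n}.npz');C=cloud('wrist',f['d'],{'eef_pos':f['p'],'ee_rot':f['r']})
    k=(C[...,0]<.6)&(C[...,0]>.4)&(C[...,1]<.2)&(C[...,2]>.007)&(C[...,2]<.013);k[240:]=0
    print(n,'plate',cv2.minAreaRect(C[k][:,:2].astype(np.float32)),C[k][:,2].mean())
    for a,b in((.033,.039),(.079,.089),(.115,.15)):
        k=(C[...,0]<.6)&(C[...,0]>.4)&(C[...,1]<.14)&(C[...,2]>a)&(C[...,2]<b);k[240:]=0
        N,l,st,ce=cv2.connectedComponentsWithStats(k.astype(np.uint8))
        for i in range(1,N):
            if st[i,4]>15:
                q=C[l==i];r=cv2.minAreaRect(q[:,:2].astype(np.float32));print(a,st[i],np.round(r[0],4),np.round(r[1],4),round(r[2],1),'z',np.median(q[:,2]).round(4))
```

```text
[0.48690566 0.19249368 0.24753142] [-3.14145589e+00 -5.73137392e-06  2.28532131e-01]
w1 plate ((0.5136848092079163, -0.14811187982559204), (0.13219784200191498, 0.5541507601737976), 4.039443492889404) 0.010401483857589407
0.033 [480 170  42  38 432] [0.4826 0.0796] [0.0557 0.0683] 12.4 z 0.0363
0.033 [553 172  19  10  41] [ 0.5327 -0.0377] [0.0083 0.0417] 25.5 z 0.0364
0.079 [590 178  11   4  24] [ 0.5471 -0.0684] [0.0039 0.0202] 17.5 z 0.084
0.079 [495 182  19  34 484] [0.4755 0.1007] [0.0457 0.0248] 15.3 z 0.082
0.079 [551 183  10  29 137] [0.4992 0.0079] [0.0417 0.0129] 15.6 z 0.0802
0.079 [568 184  31  28 705] [ 0.5147 -0.0546] [0.0423 0.0662] 13.6 z 0.0844
0.079 [584 213  10   5  27] [ 0.4932 -0.0814] [0.0048 0.0168] 25.6 z 0.0837
0.115 [606 188  20  37 495] [ 0.5219 -0.0841] [0.0508 0.0222] 12.5 z 0.1329
w3 plate ((0.5244828462600708, -0.1640734076499939), (0.11617984622716904, 0.5867385268211365), 7.681924819946289) 0.010336213489074885
0.033 [503 177  13   8  42] [ 0.5416 -0.0583] [0.0095 0.0222] 13.2 z 0.0349
0.033 [389 178  47  43 752] [0.4818 0.076 ] [0.0564 0.0606] 14.3 z 0.0362
0.033 [483 183  12  15  38] [ 0.5209 -0.0237] [0.0095 0.023 ] 70.4 z 0.0367
0.033 [384 192   1  18  18] [0.4725 0.1108] [0.0205 0.0005] 12.6 z 0.0357
0.079 [530 185  12   5  36] [ 0.5481 -0.0672] [0.004  0.0152] 31.2 z 0.0832
0.079 [391 191  22  40 756] [0.4768 0.0997] [0.0453 0.0241] 14.1 z 0.082
0.079 [471 193  13  33 248] [0.499  0.0071] [0.0404 0.0117] 14.7 z 0.0802
0.079 [ 497  192   43   35 1175] [ 0.5141 -0.0542] [0.0422 0.0621] 14.2 z 0.0843
0.079 [523 226  10   7  43] [ 0.4937 -0.0797] [0.0057 0.015 ] 37.0 z 0.083
0.115 [549 198  24  40 645] [ 0.5253 -0.0839] [0.0436 0.0216] 14.6 z 0.1349
```

View pics/w3.png

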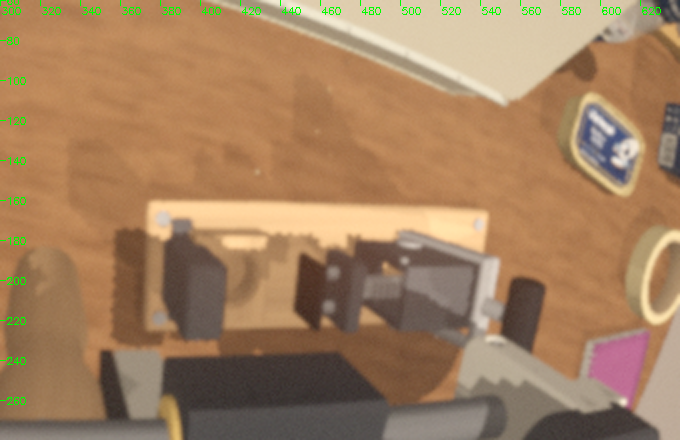

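The view shows the clamp plate, the fixed jaw top, the socket mouth at about px (420,195), the moving jaw at about (465,203), and the handle at about (562,215). The clamp yaw is about 104.2° and the socket is near (0.483, 0.073). I'm moving over the socket.

Call:
move_arm:
  rows: "0 0 0 -0.010 0.038 0 0.02; 0 0 0 -0.010 0.038 0 0.02; 0 0 0 -0.010 0.038 0 0.02; 0 0 -1.1 0 0.002 0 0.02; 0 0 0 0 0 0 0.02; 0 0 0 0 0 0 0.02"

```text
t: 5.55
eef_pos: [0.4842, 0.074, 0.2475]
ee_rot: [-3.142, 0.0, 0.25]
force: [-0.1, 0.3, -0.5]
width: 0.0295
gripper_force: 15.0
```

Run:
```python
from h import *
s=arm.get_state();im,d=arm.grab_frame('wrist');np.savez('pics/w4.npz',d=d,p=s['eef_pos'],r=s['ee_rot'])
cv2.imwrite('pics/w4.png',crop(im,240,120,440,270,4,10));cv2.imwrite('pics/w4raw.png',im)
print(s['eef_pos'],s['ee_rot'])
C=cloud('wrist',d,s)
k=(np.hypot(C[...,0]-s['eef_pos'][0],C[...,1]-s['eef_pos'][1])<.03)&(C[...,2]>.13)&(C[...,2]<.215)
for a in np.arange(.125,.22,.015):
    q=C[k&(C[...,2]>a)&(C[...,2]<a+.015)]
    if len(q):print(round(a,3),len(q),q.min(0).round(4),q.max(0).round(4))
for a,b in((.033,.039),(.079,.089),(.115,.15)):
    k=(C[...,0]<.6)&(C[...,0]>.4)&(C[...,1]<.14)&(C[...,2]>a)&(C[...,2]<b);k[240:]=0
    N,l,st,ce=cv2.connectedComponentsWithStats(k.astype(np.uint8))
    for i in range(1,N):
        if st[i,4]>15:
            q=C[l==i];r=cv2.minAreaRect(q[:,:2].astype(np.float32));print(a,st[i],np.round(r[0],4),np.round(r[1],4),round(r[2],1),'z',np.median(q[:,2]).round(4))
```

```text
[0.48421284 0.07397895 0.24747165] [-3.14151931e+00  4.04460518e-05  2.49644739e-01]
0.125 33 [0.4825 0.0644 0.136 ] [0.4989 0.0882 0.1399]
0.14 133 [0.4841 0.062  0.14  ] [0.4988 0.0882 0.155 ]
0.155 150 [0.4836 0.0621 0.155 ] [0.4988 0.0881 0.1699]
0.17 198 [0.4818 0.0614 0.17  ] [0.4989 0.088  0.185 ]
0.185 226 [0.4826 0.0618 0.185 ] [0.4989 0.0884 0.2   ]
0.2 443 [0.4774 0.0604 0.2   ] [0.4993 0.0883 0.215 ]
0.033 [293 153  53  46 737] [0.4816 0.0773] [0.0555 0.0617] 14.4 z 0.0361
0.033 [431 154  12   5  20] [ 0.5447 -0.0554] [0.0054 0.0136] 44.5 z 0.0369
0.033 [404 160   7  13  21] [ 0.5207 -0.0218] [0.0055 0.0161] 85.1 z 0.0349
0.033 [429 160  10   2  18] [ 0.5366 -0.0552] [0.0016 0.0121] 14.8 z 0.0344
0.079 [453 160  16   6  37] [ 0.5479 -0.0669] [0.0053 0.0158] 32.7 z 0.082
0.079 [286 163  22  42 832] [0.4764 0.0999] [0.0448 0.0225] 10.4 z 0.082
0.079 [381 166  12  39 340] [0.499  0.0069] [0.0422 0.0115] 14.4 z 0.0801
0.079 [ 414  167   49   39 1671] [ 0.5133 -0.0512] [0.0427 0.0551] 14.4 z 0.0843
0.079 [474 170   6  19  62] [ 0.5342 -0.0925] [0.0207 0.0048] 11.6 z 0.0844
0.079 [471 199   4   7  20] [ 0.5075 -0.0986] [0.0074 0.0048] 7.0 z 0.0841
0.079 [448 209  11   6  39] [ 0.4918 -0.0791] [0.0036 0.0124] 21.7 z 0.0844
0.115 [ 472  174   29   52 1133] [ 0.522  -0.0847] [0.0504 0.0213] 11.9 z 0.1362
0.115 [307 183  32  14 110] [0.4939 0.0762] [0.0098 0.0268] 12.2 z 0.1427
```

View pics/w4.png

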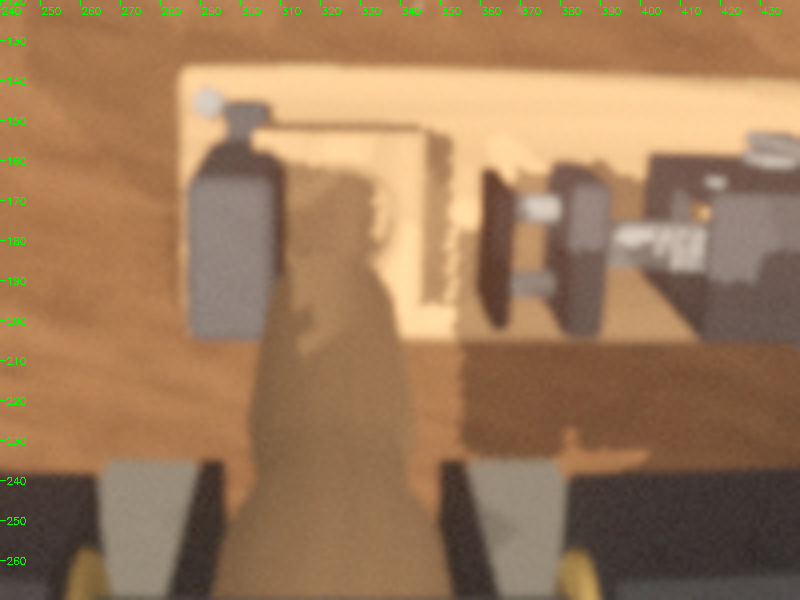

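The view shows the pestle foot in front of the socket block. The block's far edge is at row 152, its right edge at col 343, and the fixed jaw at cols 287–308. Next I'll check the pestle against the socket in clamp axes, using the unobscured w1/w3 depth for the hole.

Run:
```python
from h import *
a=np.radians(104.3);u=np.array([np.cos(a),np.sin(a)]);v=np.array([-u[1],u[0]]);o=np.array([.4765,.0999])-.123*u
print('origin',o,'socket',o+.095*u)
for n in('w1','w3','w4'):
    f=np.load(f'pics/{n}.npz');C=cloud('wrist',f['d'],{'eef_pos':f['p'],'ee_rot':f['r']})[:245]
    X=(C[...,:2]-o)@u;Y=(C[...,:2]-o)@v;Z=C[...,2]
    def rng(m,l):
        if m.sum()>3:print(n,l,m.sum(),'x',*np.percentile(X[m],[1,99]).round(4),'y',*np.percentile(Y[m],[1,99]).round(4),'z',np.median(Z[m]).round(4))
    near=(abs(Y)<.06)&(X>-.15)&(X<.16)
    rng(near&(abs(Z-.010)<.002)&(X>-.14),'plate')
    rng(near&(abs(Z-.036)<.002)&(X>.05)&(X<.11),'block')
    rng(near&(abs(Z-.082)<.003)&(X>.09),'fixed')
    rng(near&(abs(Z-.084)<.003)&(X<.0)&(abs(Y)<.02),'housing')
    rng(near&(abs(Z-.080)<.003)&(X>.0)&(X<.08),'movjaw')
    rng(near&(Z>.045)&(Z<.079)&(X>.02)&(X<.08)&(abs(Y)<.03),'face')
    h=(np.hypot(X-.095,Y)<.025)&(Z<.031)&(Z>.005);rng(h,'hole')
    rng((np.hypot(X-.095,Y)<.03)&(Z>.14)&(Z<.2),'pestle')
    rng(near&(Z>.1)&(X<-.02),'handle')
    rng(near&(Z>.13)&(X<-.02),'handletop')
```

```text
origin [ 0.50688088 -0.01928893] socket [0.48341597 0.07276756]
w1 plate 2402 x -0.1223 0.1438 y -0.0435 0.0441 z 0.0103
w1 block 314 x 0.0685 0.1084 y -0.0275 0.0275 z 0.0363
w1 fixed 484 x 0.1124 0.1353 y -0.0219 0.0227 z 0.082
w1 housing 652 x -0.0677 -0.0043 y -0.0194 0.0198 z 0.0844
w1 movjaw 256 x 0.022 0.0538 y -0.0199 0.0213 z 0.0793
w1 face 716 x 0.0246 0.0546 y -0.0213 0.0207 z 0.0672
w1 handle 611 x -0.0757 -0.0539 y -0.0238 0.0261 z 0.1307
w1 handletop 318 x -0.0759 -0.0564 y -0.0233 0.0251 z 0.1363
w3 plate 3905 x -0.1248 0.1434 y -0.0434 0.0439 z 0.0103
w3 block 660 x 0.0686 0.1085 y -0.0272 0.0285 z 0.0362
w3 fixed 756 x 0.1118 0.1344 y -0.0218 0.0216 z 0.082
w3 housing 1106 x -0.063 -0.0054 y -0.0192 0.0195 z 0.0843
w3 movjaw 444 x 0.0218 0.0529 y -0.0204 0.021 z 0.0794
w3 face 943 x 0.0246 0.054 y -0.021 0.0205 z 0.066
w3 hole 277 x 0.0769 0.0944 y -0.0096 0.017 z 0.0133
w3 handle 828 x -0.0767 -0.054 y -0.0238 0.0174 z 0.1318
w3 handletop 461 x -0.077 -0.0571 y -0.0232 0.0164 z 0.1367
w4 plate 5009 x -0.1267 0.1426 y -0.0427 0.0442 z 0.0103
w4 block 662 x 0.0692 0.1096 y -0.027 0.0272 z 0.0361
w4 fixed 832 x 0.112 0.134 y -0.0217 0.0217 z 0.082
w4 housing 1653 x -0.0793 -0.0054 y -0.0186 0.0197 z 0.0843
w4 movjaw 597 x 0.0215 0.0529 y -0.0197 0.0214 z 0.0794
w4 face 711 x 0.0216 0.0533 y -0.0209 0.0206 z 0.0699
w4 hole 485 x 0.0776 0.1099 y -0.0107 0.015 z 0.0124
w4 pestle 707 x 0.0825 0.1095 y -0.0156 -0.0041 z 0.1748
w4 handle 1379 x -0.0768 -0.0542 y -0.0241 0.0268 z 0.1351
w4 handletop 941 x -0.0773 -0.0574 y -0.0229 0.0259 z 0.137
```

Frame fit is consistent to about 1 mm. The pestle sits at clamp (0.096, −0.001) and the socket at about (0.094, 0). I'm shifting it slightly and lowering.

Call:
move_arm:
  rows: "0 0 0 -0.001 0.002 0 0.02; 0 0 0 0 0 0.03 0.02; 0 0 0 0 0 0.03 0.02; 0 0 0 0 0 0.022 0.02; 0 0 0 0 0 0 0.02; 0 0 0 0 0 0 0.02"

```text
t: 6.35
eef_pos: [0.4842, 0.071, 0.1665]
ee_rot: [3.141, -0.001, 0.249]
force: [-0.1, 1.1, -0.7]
width: 0.0295
gripper_force: 15.0
```

```bash
cat >> h.py <<'E'
a_=np.radians(104.3);U=np.array([np.cos(a_),np.sin(a_)]);V=np.array([-U[1],U[0]]);O=np.array([.4765,.0999])-.123*U
def look(name):
    s=arm.get_state();im,d=arm.grab_frame('wrist');np.savez(f'pics/{name}.npz',d=d,p=s['eef_pos'],r=s['ee_rot']);cv2.imwrite(f'pics/{name}raw.png',im)
    C=cloud('wrist',d,s);X=(C[...,:2]-O)@U;Y=(C[...,:2]-O)@V
    return s,im,X,Y,C[...,2]
def rng(m,l,X,Y,Z):
    print(l,m.sum(),*( ('x',*np.percentile(X[m],[1,99]).round(4),'y',*np.percentile(Y[m],[1,99]).round(4),'z',np.percentile(Z[m],[1,50,99]).round(4)) if m.sum()>3 else ()))
E
python3 - <<'E'
from h import *
s,im,X,Y,Z=look('w5');p=(s['eef_pos'][:2]-O);print(s['eef_pos'],s['force'],'tcp',p@U,p@V)
m=(np.hypot(X-.095,Y)<.03)
for a,b in((.048,.065),(.065,.085),(.085,.12)):rng(m&(Z>a)&(Z<b),a,X,Y,Z)
rng(m&(Z<.031),'hole',X,Y,Z);rng((abs(Z-.036)<.002)&(X>.05)&(X<.11),'block',X,Y,Z);rng((abs(Z-.082)<.003)&(X>.105),'fixed',X,Y,Z)
E
```

```text
[0.48420234 0.07101031 0.16647817] [-0.14053941  1.0661454  -0.66586567] tcp 0.09310296590592043 -0.00032796611901387066
0.048 145 x 0.08 0.1149 y -0.0221 0.0069 z [0.0492 0.0588 0.0648]
0.065 1071 x 0.0816 0.1242 y -0.0216 0.0198 z [0.0659 0.0815 0.0839]
0.085 488 x 0.0796 0.1067 y -0.015 -0.0033 z [0.0854 0.1043 0.1197]
hole 392 x 0.0658 0.1098 y -0.0291 0.0053 z [0.0091 0.0124 0.0291]
block 1075 x 0.0563 0.1094 y -0.1748 0.0271 z [0.0341 0.0361 0.0378]
fixed 1601 x 0.1112 0.4398 y -0.2197 0.0211 z [0.0792 0.0819 0.0843]
```

Call:
move_arm:
  rows: "0 0 0 0 -0.0005 0.008 0.02; 0 0 0 0 0 0.008 0.02; 0 0 0 0 0 0.005 0.02; 0 0 0 0 0 0 0.02"

```text
t: 6.9
eef_pos: [0.4831, 0.071, 0.144]
ee_rot: [3.141, 0.001, 0.249]
force: [-0.1, 0.6, -0.4]
width: 0.0293
gripper_force: 15.0
```

Call:
move_arm:
  rows: "0 0 0 0 0 0.006 0.02; 0 0 0 0 0 0.006 0.02; 0 0 0 0 0 0.002 0.02; 0 0 0 0 0 0 0.02"

```text
t: 7.4
eef_pos: [0.4834, 0.0711, 0.1304]
ee_rot: [3.141, 0.0, 0.249]
force: [0.4, 0.6, -1.3]
width: 0.0291
gripper_force: 15.0
```

Call:
move_arm:
  rows: "0 0 0 0 0 0 0.036; 0 0 0 0 0 0 0.05; 0 0 0 0 0 0 0.07; 0 0 0 0 0 0 0.07; 0 0 0 0 0 0 0.07; 0 0 0 0 0 0 0.07"

```text
t: 8.15
eef_pos: [0.4834, 0.0712, 0.1306]
ee_rot: [-3.142, 0.0, 0.249]
force: [0.4, -0.5, 0.5]
width: 0.0699
gripper_force: 0.0
```

Call:
move_arm:
  rows: "0 0 0 0 0 -0.03 0.07; 0 0 0 0 0 -0.04 0.07; 0 0 0 0 0 -0.03 0.07; 0 0 0 0 0.03 0 0.07; 0 0 0 0 0.04 0 0.07; 0 0 0 0 0 0 0.07; 0 0 0 0 0 0 0.07"

```text
t: 9.02
eef_pos: [0.5006, 0.0033, 0.2304]
ee_rot: [-3.142, 0.0, 0.248]
force: [0.6, 0.5, 0.2]
width: 0.0702
gripper_force: 0.0
```

Run:
```python
from h import *
s,im,X,Y,Z=look('w6');p=(s['eef_pos'][:2]-O);print(s['eef_pos'],s['ee_rot'],s['force'],'tcp',p@U,p@V)
cv2.imwrite('pics/w6.png',crop(im,120,100,520,380,2,20))
m=(np.hypot(X-.095,Y)<.03)
for a,b in((.048,.065),(.065,.085),(.085,.1),(.104,.117),(.134,.152),(.152,.17)):rng(m&(Z>a)&(Z<b)&(X<.12),a,X,Y,Z)
n=(X<-.02)&(X>-.12)&(abs(Y)<.05)
rng(n&(Z>.1),'handle',X,Y,Z)
for a in np.arange(.1,.145,.005):rng(n&(Z>a)&(Z<a+.005),round(a,3),X,Y,Z)
rng((Z>.045)&(Z<.079)&(X>.02)&(X<.078)&(abs(Y)<.03),'face',X,Y,Z)
```

```text
[0.50055927 0.00326511 0.23043208] [-3.14150345e+00  2.25776704e-04  2.47729558e-01] [0.57539011 0.48658205 0.18550438] tcp 0.02341665599027348 0.0005549129928016641
0.048 181 x 0.079 0.1143 y -0.0223 0.007 z [0.0484 0.0569 0.0647]
0.065 478 x 0.0787 0.1196 y -0.0217 0.0212 z [0.0653 0.0803 0.0846]
0.085 215 x 0.0793 0.1038 y -0.0138 0.011 z [0.0856 0.0928 0.0999]
0.104 98 x 0.0818 0.0985 y -0.0113 0.0048 z [0.1041 0.1103 0.1167]
0.134 265 x 0.0781 0.1003 y -0.0145 0.0081 z [0.1342 0.1439 0.1519]
0.152 435 x 0.079 0.106 y -0.0141 0.013 z [0.1522 0.1571 0.1626]
handle 23968 x -0.0736 -0.0205 y -0.0388 0.0268 z [0.1099 0.316  0.3322]
0.1 207 x -0.0625 -0.0535 y -0.0265 0.0298 z [0.1    0.1005 0.1049]
0.105 34 x -0.0625 -0.0574 y -0.0034 0.0068 z [0.1051 0.1076 0.1099]
0.11 25 x -0.0618 -0.0583 y -0.0027 0.0061 z [0.1101 0.1115 0.1146]
0.115 9 x -0.0733 -0.06 y -0.023 0.0033 z [0.1155 0.1191 0.1198]
0.12 48 x -0.0767 -0.057 y -0.0232 0.0203 z [0.1201 0.1241 0.1249]
0.125 113 x -0.078 -0.0568 y -0.0231 0.0255 z [0.125  0.1276 0.1299]
0.13 331 x -0.0804 -0.0573 y -0.0227 0.0259 z [0.1301 0.1329 0.135 ]
0.135 984 x -0.0775 -0.06 y -0.0224 0.0252 z [0.1352 0.1377 0.1398]
0.14 3
face 673 x 0.0207 0.0524 y -0.0208 0.0201 z [0.0466 0.0768 0.079 ]
```

View pics/w6.png

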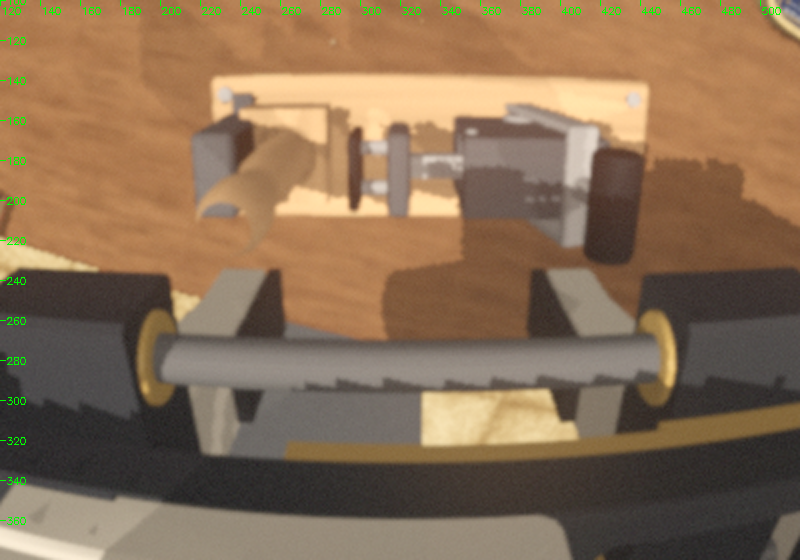

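The pestle stands upright in the socket: x 0.079–0.107, top at 0.162. The handle (px ≈ (425,204)) is at clamp (−0.067, 0.001, 0.127) and the face is at x ≈ 0.052. Going to the handle.

Call:
move_arm:
  rows: "0 0 0 0 0.045 0 0.07; 0 0 0 0 0.0455 0 0.07; 0 0 0 0 0 0.04 0.07; 0 0 0 0 0 0.04 0.07; 0 0 0 0 0 0.0325 0.07; 0 0 0 0 0 0 0.07; 0 0 0 0 0 0 0.07"

```text
t: 9.95
eef_pos: [0.5239, -0.0839, 0.1193]
ee_rot: [3.141, -0.001, 0.25]
force: [0.3, 0.3, 0.5]
width: 0.07
gripper_force: 0.0
```

Run:
```python
from h import *
s=arm.get_state();p=(s['eef_pos'][:2]-O);print(s['eef_pos'],s['ee_rot'],s['force'],'tcp',p@U,p@V)
```

```text
[ 0.52387376 -0.08385435  0.1192945 ] [ 3.14106605e+00 -1.24308757e-03  2.49827883e-01] [0.28508776 0.3460309  0.45156751] tcp -0.0667621242323419 -0.0005187728358012726
```

Call:
move_arm:
  rows: "0 0 0 0 0 0.0015 0.02; 0 0 0 0 0 0 0.015; 0 0 0 0 0 0 0.015; 0 0 0 0 0 0 0.015; 0 0 0 0 0 0 0.015; 0 0 0 0 0 0 0.015; 0 0 0 0 0 0 0.015; 0 0 0 0 0 0 0.015"
  squeeze: 12

```text
t: 10.95
eef_pos: [0.523, -0.0846, 0.1167]
ee_rot: [3.141, -0.0, 0.249]
force: [0.1, -2.1, 2.8]
width: 0.0238
gripper_force: 12.0
```

Call:
move_arm:
  rows: "0 0 0 0 -0.0124 -0.0023 0.015; 0 0 0 0 -0.0126 -0.0008 0.015; 0 0 0 0 -0.0126 0.0008 0.015; 0 0 0 0 -0.0124 0.0023 0.015; 0 0 0 0 0 0 0.015; 0 0 0 0 0 0 0.015"

```text
t: 11.7
eef_pos: [0.5113, -0.0352, 0.117]
ee_rot: [3.141, -0.002, 0.25]
force: [1.8, -2.4, 7.4]
width: 0.0237
gripper_force: 12.0
```

```bash
cat >> h.py <<'E'
def st(n):
    s,im,X,Y,Z=look(n);p=(s['eef_pos'][:2]-O);x=p@U;z=s['eef_pos'][2]+.011
    print(s['t'],s['eef_pos'].round(4),'F clamp x,z',(s['force'][:2]@U).round(2),s['force'][2].round(2),'w',s['width'],'lever',np.arctan2(x+.042,z-.025)+.25,'r',np.hypot(x+.042,z-.025))
    g=(X>.0)&(X<.078)&(abs(Y)<.022)
    rng(g&(abs(Z-.080)<.0025),'jawtops',X,Y,Z)
    h=np.histogram(X[g&(Z>.07)&(Z<.083)],bins=np.arange(.015,.1,.002));print([(round(b*1e3),int(c)) for b,c in zip(h[1],h[0]) if c])
    m=(np.hypot(X-.095,Y)<.025)&(X<.125)
    rng(m&(Z>.085)&(Z<.105),'rod',X,Y,Z);rng(m&(Z>.134)&(Z<.17),'head',X,Y,Z)
    cv2.imwrite(f'pics/{n}.png',crop(im,60,80,380,280,2,20))
    return s,im,X,Y,Z
E
python3 -c "
from h import *
st('p1')"
```

```text
11.7 [ 0.5113 -0.0352  0.117 ] F clamp x,z -2.78 7.38 w 0.023720968110189925 lever 0.49234060600540636 r 0.10612980912802691
jawtops 758 x 0.0378 0.069 y -0.0201 0.0053 z [0.0776 0.0795 0.0813]
[(37, 200), (39, 129), (41, 111), (43, 120), (45, 109), (47, 80), (49, 11), (61, 2), (63, 201), (65, 107), (67, 78), (69, 17)]
rod 765 x 0.0791 0.0993 y -0.0134 0.0066 z [0.0852 0.0958 0.1048]
head 624 x 0.0786 0.095 y -0.0143 0.0103 z [0.1342 0.1422 0.1562]
```

View pics/p1.png

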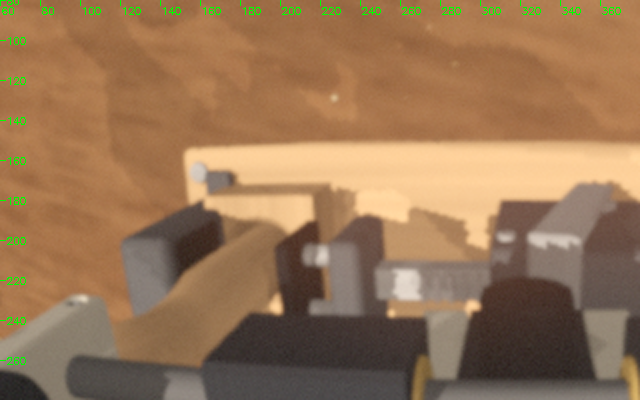

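The face has advanced 16.5 mm (front now at x ≈ 0.069) and the pestle is still upright with its near side at 0.079. Next comes the back stroke, then a second forward stroke.

Call:
move_arm:
  rows: "0 0 0 0 0.0124 -0.0023 0.015; 0 0 0 0 0.0126 -0.0008 0.015; 0 0 0 0 0.0126 0.0008 0.015; 0 0 0 0 0.0124 0.0023 0.015; 0 0 0 0 0 0 0.015; 0 0 0 0 0 0 0.015"

```text
t: 12.5
eef_pos: [0.5225, -0.0849, 0.1161]
ee_rot: [3.141, 0.001, 0.248]
force: [0.2, -2.4, -2.3]
width: 0.0239
gripper_force: 12.0
```

Call:
move_arm:
  rows: "0 0 0 0 -0.0124 -0.0023 0.015; 0 0 0 0 -0.0126 -0.0008 0.015; 0 0 0 0 -0.0063 0 0.015; 0 0 0 0 -0.0063 0.0008 0.015; 0 0 0 0 0 0 0.015; 0 0 0 0 0 0 0.015"

```text
t: 13.25
eef_pos: [0.5139, -0.0477, 0.1191]
ee_rot: [-3.142, -0.0, 0.249]
force: [0.3, -2.5, 6.6]
width: 0.0233
gripper_force: 12.0
```

```bash
python3 -c "
from h import *
st('p2')"
```

```text
13.25 [ 0.5139 -0.0477  0.1191] F clamp x,z -2.52 6.64 w 0.023278392079130225 lever 0.3706055310774473 r 0.10588367703053117
jawtops 721 x 0.0481 0.0778 y -0.0202 0.0106 z [0.0776 0.0796 0.0815]
[(47, 214), (49, 134), (51, 120), (53, 104), (55, 106), (57, 79), (59, 11), (71, 9), (73, 237), (75, 113), (77, 58)]
rod 831 x 0.0808 0.1015 y -0.0137 0.0116 z [0.0853 0.0953 0.1047]
head 132 x 0.0816 0.0877 y -0.0114 -0.0005 z [0.1341 0.1367 0.1419]
```

Call:
move_arm:
  rows: "0 0 0 0 -0.0062 0.001 0.015; 0 0 0 0 -0.0062 0.0013 0.015; 0 0 0 0 0 0 0.015; 0 0 0 0 0 0 0.015"

```text
t: 13.8
eef_pos: [0.511, -0.0356, 0.1166]
ee_rot: [-3.141, -0.001, 0.249]
force: [2.7, -3.3, 3.9]
width: 0.0231
gripper_force: 12.0
```

```bash
cat >> h.py <<'E'
def gap(n):
    s,im,X,Y,Z=st(n);g=(abs(Y)<.02)&(X>.03)&(X<.1)
    j=X[g&(abs(Z-.0795)<.0025)];k=np.sort(j);b=np.argmax(np.diff(k[(k<.09)]));print('jaw back',np.percentile(k[:b+1],3).round(4),'jaw front',k[b-3].round(4),'face back',k[b+4].round(4),'gap mm',((k[b+4]-np.percentile(k[:b+1],3))*1e3).round(2))
E
python3 -c "
from h import *
gap('p3')"
```

```text
13.8 [ 0.511  -0.0356  0.1166] F clamp x,z -3.89 3.91 w 0.023144961789432 lever 0.4902718190668717 r 0.10567219078852651
jawtops 685 x 0.0521 0.0778 y -0.0203 0.0053 z [0.0776 0.0797 0.0814]
[(51, 199), (53, 138), (55, 119), (57, 109), (59, 111), (61, 88), (63, 14), (73, 155), (75, 126), (77, 49)]
rod 810 x 0.081 0.1011 y -0.0134 0.0101 z [0.0853 0.0957 0.1049]
head 505 x 0.0807 0.0961 y -0.0142 0.0109 z [0.1342 0.1407 0.1537]
jaw back 0.0523 jaw front 0.0633 face back 0.0743 gap mm 21.98
```

Call:
move_arm:
  rows: "0 0 0 0 0.0124 -0.0023 0.015; 0 0 0 0 0.0126 -0.0008 0.015; 0 0 0 0 0.0126 0.0008 0.015; 0 0 0 0 0.0124 0.0023 0.015; 0 0 0 0 0 0 0.015; 0 0 0 0 0 0 0.015"

```text
t: 14.6
eef_pos: [0.5223, -0.085, 0.1162]
ee_rot: [3.141, 0.001, 0.248]
force: [-0.4, -3.0, -1.3]
width: 0.0237
gripper_force: 12.0
```

Call:
move_arm:
  rows: "0 0 0 0 -0.0124 -0.0023 0.015; 0 0 0 0 -0.0063 -0.0006 0.015; 0 0 0 0 0 0 0.015; 0 0 0 0 0 0 0.015"

```text
t: 15.1
eef_pos: [0.5182, -0.0665, 0.12]
ee_rot: [3.141, 0.0, 0.249]
force: [-1.9, -4.7, 7.3]
width: 0.0239
gripper_force: 12.0
```

```bash
python3 -c "
from h import *
gap('p4')
for n in('p1','p2','p3','p4'):
    f=np.load(f'pics/{n}.npz');C=cloud('wrist',f['d'],{'eef_pos':f['p'],'ee_rot':f['r']});X=(C[...,:2]-O)@U;Y=(C[...,:2]-O)@V;Z=C[...,2]
    k=np.sort(X[(abs(Y)<.02)&(X>.03)&(X<.09)&(abs(Z-.0795)<.0025)]);b=np.argmax(np.diff(k))
    print(n,(np.percentile(k[:b+1],3)*1e3).round(2),(np.percentile(k[b+1:],5)*1e3).round(2),'mean gap',(k[b+1:].mean()*1e3-k[:b+1].mean()*1e3).round(2))
"
```

```text
15.1 [ 0.5182 -0.0665  0.12  ] F clamp x,z -4.05 7.28 w 0.023853220346258218 lever 0.18855483795558967 r 0.10623530809732142
jawtops 770 x 0.0509 0.0779 y -0.0203 0.0177 z [0.0776 0.0796 0.0814]
[(49, 62), (51, 253), (53, 130), (55, 114), (57, 116), (59, 101), (61, 68), (63, 1), (73, 196), (75, 214), (77, 55)]
rod 757 x 0.0807 0.1004 y -0.0134 0.0113 z [0.0854 0.0951 0.1047]
head 88 x 0.0942 0.1037 y -0.0148 -0.0118 z [0.1342 0.1464 0.1547]
jaw back 0.0511 jaw front 0.0626 face back 0.0743 gap mm 23.18
p1 37.93 64.52 mean gap 28.87
p2 48.13 73.91 mean gap 25.68
p3 52.33 74.87 mean gap 22.06
p4 51.13 74.88 mean gap 22.64
```

Call:
move_arm:
  rows: "0 0 0 0 -0.0063 -0.0002 0.015; 0 0 0 0 0 0 0.015; 0 0 0 0 0 0 0.015"

```text
t: 15.52
eef_pos: [0.5169, -0.0605, 0.1203]
ee_rot: [3.141, -0.0, 0.25]
force: [-0.5, -5.2, 5.6]
width: 0.0235
gripper_force: 12.0
```

```bash
cat >> h.py <<'E'
def g2(n,do=True):
    if do: st(n)
    f=np.load(f'pics/{n}.npz');C=cloud('wrist',f['d'],{'eef_pos':f['p'],'ee_rot':f['r']});X=(C[...,:2]-O)@U;Y=(C[...,:2]-O)@V;Z=C[...,2]
    lim=.06 if n=='w6' else .09
    k=np.sort(X[(abs(Y)<.02)&(X>.01)&(X<lim)&(abs(Z-.0795)<.0025)]);b=np.argmax(np.diff(k))
    A,B=(np.percentile(k[:b+1],3)*1e3),(np.percentile(k[b+1:],5)*1e3);print(n,'jaw',A.round(2),'faceback',B.round(2),'gap',(B-A).round(2))
E
python3 -c "
from h import *
g2('p5');g2('w6',0)"
```

```text
15.525 [ 0.5169 -0.0605  0.1203] F clamp x,z -4.9 5.63 w 0.023521201915750387 lever 0.24643576056806 r 0.10625166166255784
jawtops 731 x 0.0527 0.0778 y -0.0202 0.0176 z [0.0775 0.0796 0.0815]
[(51, 81), (53, 234), (55, 115), (57, 101), (59, 102), (61, 99), (63, 54), (73, 192), (75, 196), (77, 57)]
rod 778 x 0.081 0.1007 y -0.0135 0.0117 z [0.0852 0.0951 0.1048]
head 0
p5 jaw 52.91 faceback 74.63 gap 21.72
w6 jaw 20.74 faceback 47.07 gap 26.34
```

Call:
move_arm:
  rows: "0 0 0 0 -0.0065 0.0002 0.015; 0 0 0 0 0 0 0.015; 0 0 0 0 0 0 0.015; 0 0 0 0 0 0 0.015"

```text
t: 16.08
eef_pos: [0.5156, -0.0542, 0.1201]
ee_rot: [3.141, -0.001, 0.249]
force: [-0.6, -6.0, 5.6]
width: 0.0237
gripper_force: 12.0
```

```bash
python3 -c "
from h import *
g2('p6')"
```

```text
16.075 [ 0.5156 -0.0542  0.1201] F clamp x,z -5.62 5.57 w 0.023730825536933817 lever 0.3068641884464257 r 0.10629249527012163
jawtops 694 x 0.055 0.0778 y -0.0203 0.0169 z [0.0776 0.0795 0.0814]
[(53, 60), (55, 240), (57, 123), (59, 99), (61, 94), (63, 92), (65, 46), (73, 154), (75, 214), (77, 55)]
rod 795 x 0.0808 0.1009 y -0.0137 0.0105 z [0.0854 0.0952 0.1048]
head 28 x 0.0801 0.0828 y -0.0067 -0.0003 z [0.1341 0.1352 0.1369]
p6 jaw 55.15 faceback 74.97 gap 19.82
```

View pics/p6.png

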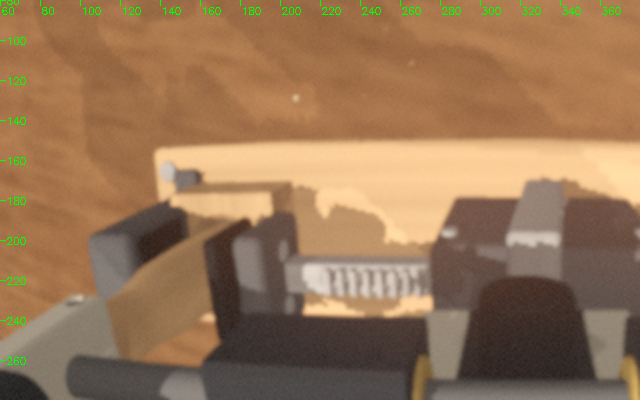

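The jaw face touches the upright pestle. The face is pressed in by 6.5–7 mm of 14, and the handle is held. Short settle, then hand in.

Call:
move_arm:
  rows: "0 0 0 0 -0.0005 0 0.015; 0 0 0 0 0 0 0.015; 0 0 0 0 0 0 0.015; 0 0 0 0 0 0 0.015"

```text
t: 16.62
eef_pos: [0.5155, -0.0538, 0.1201]
ee_rot: [3.14, -0.001, 0.249]
force: [-0.1, -6.0, 6.2]
width: 0.0237
gripper_force: 12.0
```

```bash
python3 -c "
from h import *
g2('p7');print(arm.job_done())"
```

```text
16.625 [ 0.5155 -0.0538  0.1201] F clamp x,z -5.76 6.22 w 0.023710694070473038 lever 0.31014718291902854 r 0.1062930420972734
jawtops 682 x 0.0548 0.0778 y -0.0203 0.0169 z [0.0776 0.0795 0.0813]
[(53, 70), (55, 232), (57, 122), (59, 96), (61, 101), (63, 90), (65, 43), (73, 178), (75, 188), (77, 60)]
rod 785 x 0.0809 0.1007 y -0.0136 0.011 z [0.0853 0.0954 0.1046]
head 40 x 0.0802 0.083 y -0.0079 -0.0002 z [0.1341 0.1353 0.1375]
p7 jaw 55.02 faceback 74.96 gap 19.95
the job is handed in; nothing more can be done
None
```

I handed the job in at 16.6 s: the pestle stands upright in the socket, the jaw's sprung face is pressed in about 6.5–7 mm of its 14 mm, and the gripper is still holding the lever; no verdict came back.

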